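# Stow the consumables tray under the riser shelf

## Task

Lay the brass gas diffuser flat in the empty compartment of the consumables tray, then slide the tray by its orange handle along the table top under the riser shelf, never touching the shelf's canopy. Push until the buffer underneath has bottomed, press home for a moment with a steady 16 N or so on the buffer (25 N would damage it), then let go. Keep the tray down on the plate and leave the other things on the table where they are.

Things in the scene. Friction and masses are not known exactly. Their poses are not given: they have to be found in the camera images.
- diffuser: brass gas diffuser lying on the table, 60 g, 53 mm long: a hexagonal body 18 mm across flats with round ends. Origin on its axis, 9 mm above what it lies on; its x axis runs along the part towards the slim nose (from 28 mm behind the origin to 25 mm ahead). The hex, from 20 mm behind to 10 mm ahead of the origin, is the place to grip, across x.
- tray: low grey tray, 110 mm (its x) by 170 mm (its y), 26 mm high, about 0.6 kg (varies), loose in front of the shelf. Origin: centre of its underside; x points from its orange handle to its rear edge, y left, z up. Walls and floor 3 mm. A 20 mm high divider along x at y = +20 mm parts it: empty compartment on the -y side, three loose copper contact tips on the +y side.
- tray_bay (a point): middle of the empty compartment's floor, at tray (0, -32, 3) mm; the compartment is 104 mm long in x and 100 mm wide in y. Axes as the tray's.
- tray_fin (a point): grip point of the tray's handle, at tray (-105, 0, 30) mm: an upright orange fin 14 mm thick in y, from tray x = -55 to -130 mm, its top 40 mm above the table. Grip it across its thickness; it stays outside the shelf. Axes as the tray's.
- shelf: grey riser shelf screwed to the table, open front with a yellow edge. Origin on the table at the middle of the open front; x points inwards (the tray goes in with its x along this x), y left. Two cheeks leave a passage 180 mm wide (y -90 to +90 mm), 160 mm deep, 34 mm high. Its parts bear at most 25 N from the tray. With the buffer bottomed the tray's origin lies at x = +27 to +53 mm.
- canopy: the flat top plate of the shelf, 160 x 196 x 6 mm, carrying two small bins (to 75 mm above the table) at its back. Origin in the middle of its front edge at its underside, 34 mm above the table; axes as the shelf's. Nothing may push on it.
- buffer (a joint): travel (m) of the black rubber buffer under the shelf: 0 free, 0.010 bottomed hard. Its rubber face gives 1.3 mm at 16 N. The adjustable stop behind it is hidden, set anew each time (20 mm range). It yields to about 6 N and stays where it is pushed. Push on the tool = force on the buffer + the tray's sliding friction on the table (some 1 to 8 N). A red-tipped rod at the back moves with it.
- tape: chrome tape measure, 70 x 35 x 66 mm, standing on the table; origin under its middle. Leave alone.
- gusset: stubby green steel gusset plate, about 90 x 85 x 10 mm, lying flat; origin near the middle of its underside. Leave alone.
- can: blue spray can, 60 mm across, 170 mm tall; origin under its middle. Leave alone.
- hammer: hammer, 260 mm long, lying on the table; x along the handle. Leave alone.
- brush: wire brush, 240 mm long, lying on the table; x along it. Leave alone.

How it is judged:
By the outcome, as a careful person would: the job done as asked, in the order asked, and still so for the second after the job is handed in, with the robot touching nothing.
It also fails if it takes over 72 s, if anything falls off the work surface, if the arm or the gripper's body presses on something with over 40 N, if the wrist force passes 120 N, or if a joint passes its speed limit or range.

## Robot

A 6-joint arm with a two-finger parallel gripper is mounted at the origin on the work surface. World frame = base frame: x ahead of the robot, y to its left, z up, the work surface at z = 0. Lengths are in mm, angles in degrees, forces in N, time in s.
With the tool pointing down it reaches from about 300 to 850 mm from the base axis. Payload 4.2 kg.
Tool frame: the origin (TCP) lies midway between the tips of the shut fingers; the grasp point (between the pads) lies 19 mm behind it (env.grip_point_offset is the distance from the TCP to the grasp point, in mm); z points along the fingers, x is the direction in which the jaws open and shut, and the axes are right-handed (so a half turn about z gives the same grasp; the last joint's range is limited). The gripper opens to 91 mm and grips with 3 to 60 N. Pads are 32 mm wide; open, the fingers measure 118 mm over their backs; the gripper's body (76 mm by 178 mm) begins 60 mm behind the grasp point.
Start: joints at [-64.4, 18.312, 89.639, -0, 72.044, -1.146], TCP at [258.773, -513.497, 213.976] pointing down, gripper open.
Joint ranges: [-177.97, 177.97], [-48.28, 115.42], [12.27, 149.76], [-77.06, 257.06], [2.81, 150.46], [-146.56, 146.56]. Speed limits (degrees/s): [147.25, 147.25, 180, 180, 180, 180].

## Interface

Orientations are given as [roll, pitch, yaw] about the fixed x, y, z axes, in that order (R = Rz(yaw) Ry(pitch) Rx(roll)).
In Python, from workcell import env gives the robot as it stands.
- The arm moves only by the shell command python3 -m pendant 'ROWS' [FORCE]. ROWS is JSON, a list of rows, each an object with "xyz": the shift along the tool's x, y, z in m, a list of three; "roll": the turn about the tool's z in degrees; "jaw": the closure, from 0 (fully open) to 1 (shut). A call has exactly 8 rows; each row is the pose to reach, as a shift and turn from the pose commanded when the call began, along the tool's axes at that moment; what a row does not reach only later rows make up. A row lasts 1/8 s, in which the tool goes at most 62.5 mm and 10.7 degrees, less where a joint would pass 70% of its speed; a pose out of reach is approached as far as the arm can. A call with a gripper value outside its range is refused whole. The fingers move at their own pace and stop on an object; FORCE is the grip in N (left out, the last holds). Time passes only in rows, so rows that repeat a pose let the fingers close, or fill a call up. It gives the time, the measured TCP pose, the force and the opening at its end, in the units of the state.
- env.state(): the state, without advancing time (a new reading comes with each control period).
- env.grab_frame(name): name is "scene" or "side" or "wrist"; returns (picture, depth): 400x640x3 uint8, blue, green, red; 400x640 float32, mm along the optical axis (not along the pixel's ray), 0 where there is no reading.
- env.camera_params(name): a dict with "camera_matrix" (3x3 intrinsics, pixels), "D" ([k1, k2, p1, p2, k3] as OpenCV has them; the pictures are not rectified), "cam_to_world" (4x4, takes a point from camera to world coordinates); the wrist camera has in their place "hand_eye" (4x4, takes a point from camera to tool coordinates, whose origin is the TCP and whose axes are the tool frame's). Camera axes: x right, y up, looking along -z (the intrinsics and any distortion apply to the point x, -y, -z); pixel columns grow to the right and rows downward; lengths in mm; the calibration is good to about 2 mm. A picture is of the moment at which its call begins: read the wrist's pose just before it. camera_params takes no time and is no camera call.
- env.job_done(): hands the job in, once; it reports no verdict.
The state is a dict: "time_s": time; "qpos": joint angles; "qvel": joint speeds; "effort": joint torques, N m; "ee_pos": TCP position; "ee_rot": TCP orientation; "force": force on the tool from outside, world axes, zero at the start; "torque": the same for the moment, N m; "gripper_width": finger opening in mm.
Only numpy, scipy, OpenCV 4.12 (cv2) and the standard library are available. Lean on these libraries where they do the work, as an engineer would, in place of code of your own. Each camera call takes 0.05 s, during which the arm holds its last target. There are 200 camera calls.

## Working session

There is one attempt and no reset: what is moved stays moved. The work goes in short steps, Python scripts to look and compute and a shell command to move; the robot and the scene stay as the last step left them, time stands still between calls to the robot, and variables do not carry over. Pictures are saved under pics/ and viewed, about 8 in all and at most 12, crops included, and the job is handed in when it is done.

```bash
mkdir -p pics; ls; cat > h.py <<'E'
import numpy as np, cv2, json
from workcell import env
from scipy.spatial.transform import Rotation as R
def tool():
    s=env.state(); T=np.eye(4); T[:3,:3]=R.from_euler('xyz',s['ee_rot'],degrees=True).as_matrix(); T[:3,3]=s['ee_pos']; return T
def grab(name):
    T=tool(); im,d=env.grab_frame(name); p=env.camera_params(name)
    M=np.array(p['cam_to_world']) if 'cam_to_world' in p else T@np.array(p['hand_eye'])
    np.savez(f'last_{name}.npz',im=im,d=d,M=M,K=np.array(p['camera_matrix']),D=np.array(p['D'],float)); return im
def load(name): return np.load(f'last_{name}.npz')
def cloud(name):
    f=load(name); d=f['d']; h,w=d.shape
    uv=np.stack(np.meshgrid(np.arange(w),np.arange(h)),-1).reshape(-1,1,2).astype(np.float64)
    n=cv2.undistortPoints(uv,f['K'],f['D'])[:,0]; z=d.reshape(-1)
    P=np.c_[n[:,0]*z,-n[:,1]*z,-z]; P=P@f['M'][:3,:3].T+f['M'][:3,3]; P[z==0]=np.nan
    return P.reshape(h,w,3)
def ray(name,uv,z):
    "pixel -> world point on plane height z"
    f=load(name); n=cv2.undistortPoints(np.array(uv,float).reshape(-1,1,2),f['K'],f['D'])[:,0]
    v=np.c_[n[:,0],-n[:,1],-np.ones(len(n))]@f['M'][:3,:3].T; o=f['M'][:3,3]
    return o+v*((z-o[2])/v[:,2])[:,None]
E
python3 - <<'E'
from h import *
s=env.state(); print({k:np.round(v,3).tolist() if k!='time_s' else v for k,v in s.items()}, env.grip_point_offset)
a=grab('scene');b=grab('side');c=grab('wrist')
cv2.imwrite('pics/scene0.png',a);cv2.imwrite('pics/side0.png',b)
for n in('scene','side'): print(n,load(n)['M'].round(2).tolist())
E
```

```text
pics
{'time_s': 0.0, 'qpos': [-64.401, 18.35, 89.707, 0.0, 72.044, -1.146], 'qvel': [0.01, -0.069, 0.078, -0.016, 0.071, 0.018], 'effort': [0.001, -41.247, -23.197, 0.073, 0.046, -0.0], 'ee_pos': [258.544, -513.016, 213.131], 'ee_rot': [-179.998, 0.101, -63.255], 'force': [-0.455, -0.304, -0.494], 'torque': [0.026, -0.009, 0.021], 'gripper_width': 90.941} 18.8
scene [[0.73, -0.41, 0.55, 1281.33], [0.68, 0.41, -0.6, -906.34], [0.02, 0.81, 0.58, 880.45], [0.0, 0.0, 0.0, 1.0]]
side [[-0.7, 0.48, -0.53, -77.0], [-0.72, -0.47, 0.51, 521.89], [-0.0, 0.73, 0.68, 845.48], [0.0, 0.0, 0.0, 1.0]]
```

View pics/scene0.png

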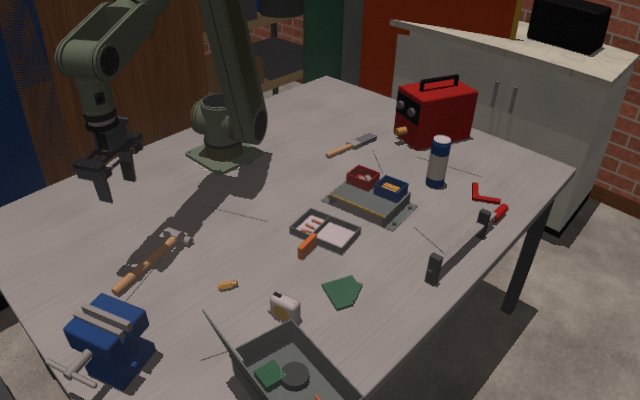

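View pics/side0.png

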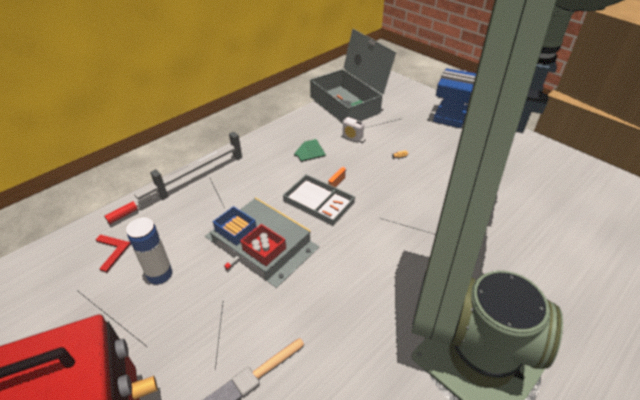

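The scene view shows the diffuser at about (229,286), the tray at (325,230) with its fin at (308,246), the shelf at (370,200), the gusset at (342,291) and the tape at (285,307). In the side view the diffuser is at (400,155), the fin at (338,176) and the red rod tip at (228,266). Next I'll enlarge crops of both to read corners.

```bash
python3 - <<'E'
from h import *
a=load('scene')['im'];b=load('side')['im']
A=cv2.resize(a[160:320,200:440],None,fx=3.3,fy=3.3,interpolation=cv2.INTER_CUBIC)
B=cv2.resize(b[130:290,200:420],None,fx=3.6,fy=3.6,interpolation=cv2.INTER_CUBIC)
cv2.imwrite('pics/sc1.png',A);cv2.imwrite('pics/sd1.png',B)
P=cloud('scene');Q=cloud('side')
for n,C,uv in [('diff',P,(229,286)),('fin',P,(308,246)),('trayfl',P,(338,234)),('can',P,(439,145)),('tape',P,(285,305)),('shelf',P,(360,203)),
  ('table',P,(250,250)),('diffS',Q,(400,155)),('finS',Q,(338,176)),('trayS',Q,(308,193)),('shelfS',Q,(280,220)),('tableS',Q,(400,200))]:
    print(n,np.nanmedian(C[uv[1]-1:uv[1]+2,uv[0]-1:uv[0]+2].reshape(-1,3),0).round(1))
# diffuser by colour
for n,C,im,box in[('scene',P,a,(270,300,210,250)),('side',Q,b,(145,165,385,415))]:
    r0,r1,c0,c1=box; hsv=cv2.cvtColor(im[r0:r1,c0:c1],cv2.COLOR_BGR2HSV); m=(hsv[...,1]>90)
    X=C[r0:r1,c0:c1][m]; X=X[X[:,2]>3]; print(n,m.sum(),X.mean(0).round(1),X.min(0).round(1),X.max(0).round(1))
    pts=np.argwhere(m)[:,::-1]+[c0,r0]; W=ray(n,pts,9); c=W.mean(0); u,s,v=np.linalg.svd((W-c)[:,:2]); t=(W-c)[:,:2]@v[0]
    print('plane9',c.round(1),np.degrees(np.arctan2(v[0,1],v[0,0])).round(1),t.min().round(1),t.max().round(1))
E
```

```text
diff [ 543.2 -409.1   12.4]
fin [ 587.1 -175.5   25.5]
trayfl [591.7 -58.    2.1]
can [654.  339.6 159.1]
tape [ 720.  -388.5   60.6]
shelf [572.8  61.2  38.3]
table [ 466.1 -276.7    1.1]
diffS [ 528.2 -403.2   11.9]
finS [ 572.3 -168.7   38.1]
trayS [608.8 -82.4   3.3]
shelfS [552.9  64.3  39.8]
tableS [ 4.073e+02 -2.501e+02 -3.000e-01]
scene 131 [ 536.  -412.9   14.1] [ 520.2 -433.     4.3] [ 551.8 -390.1   20.8]
plane9 [ 531.8 -410.1    9. ] -117.3 -24.4 21.9
side 74 [ 529.  -407.1   13.7] [ 515.7 -427.4    5. ] [ 545.7 -385.1   20.4]
plane9 [ 532.9 -412.4    9. ] 71.3 -23.9 24.6
```

View pics/sc1.png

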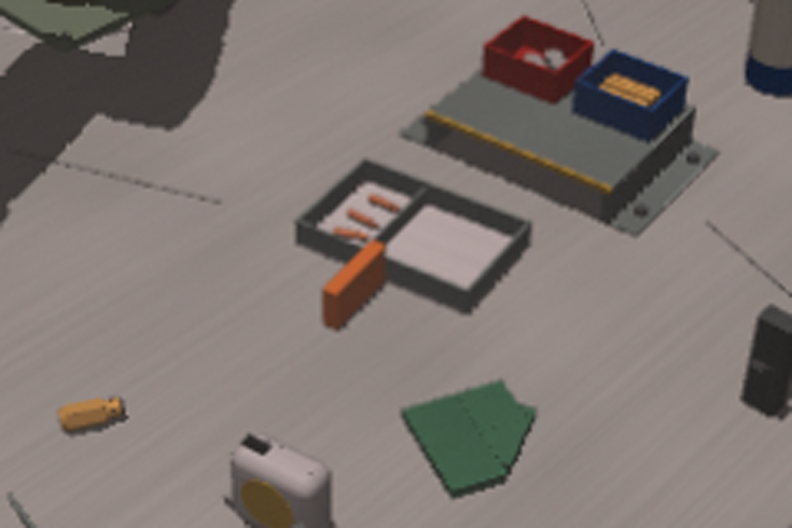

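View pics/sd1.png

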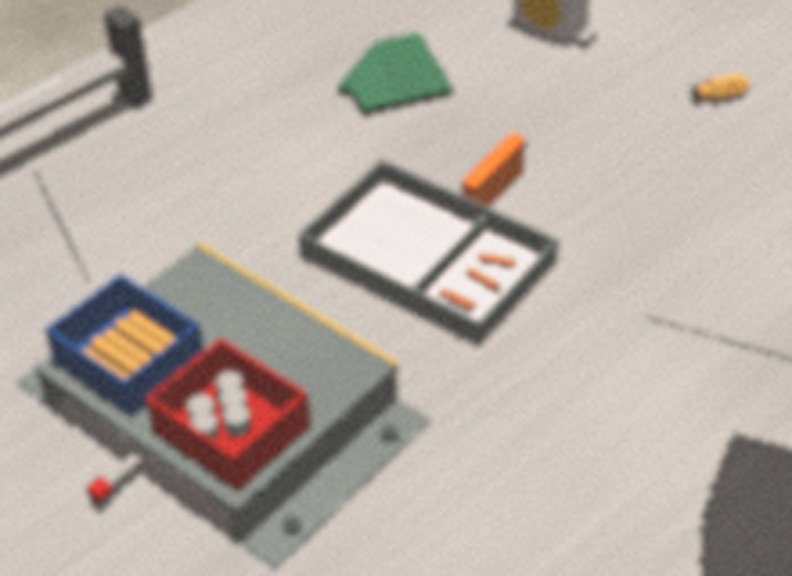

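The crops show, in scene view, the tray rim corners at (298,222), (366,160), (530,228) and (468,290), the fin top from (382,245) to (325,290), and the yellow edge from (428,112) to (612,190). In side view, the rim corners are at (382,162), (556,243), (480,325) and (302,237), and the yellow edge runs from (198,245) to (395,365).

```bash
cat >> h.py <<'E'
def fit(obj,W):
    "2D rigid fit obj->world: x,y,yaw,resid"
    a=obj-obj.mean(0);b=W-W.mean(0); th=np.arctan2((a[:,0]*b[:,1]-a[:,1]*b[:,0]).sum(),(a*b).sum())
    Rm=np.array([[np.cos(th),-np.sin(th)],[np.sin(th),np.cos(th)]]); t=W.mean(0)-Rm@obj.mean(0)
    return t.round(1),np.degrees(th).round(2),(W-(obj@Rm.T+t)).round(1).tolist()
E
python3 - <<'E'
from h import *
A=lambda p:(np.array(p,float)+.5)/3.3-.5+[200,160]
B=lambda p:(np.array(p,float)+.5)/3.6-.5+[200,130]
tr=np.array([[-55,85],[55,85],[55,-85],[-55,-85]])
a=ray('scene',A([[298,222],[366,160],[530,228],[468,290]]),26)[:,:2]
b=ray('side',B([[556,243],[480,325],[302,237],[382,162]]),26)[:,:2]
print('tray scene',fit(tr,a));print('tray side',fit(tr,b)); print('both',fit(np.r_[tr,tr],np.r_[a,b])[:2])
sh=np.array([[0,98],[0,-98]])
a=ray('scene',A([[428,112],[612,190]]),40)[:,:2]; b=ray('side',B([[395,365],[198,245]]),40)[:,:2]
print('shelf',a,fit(sh,a));print('shelf side',b,fit(sh,b))
print('nose/tail scene',ray('scene',A([[122,405],[60,418]]),9).round(1)[:,:2].tolist(),'side',ray('side',B([[697,94],[747,82]]),9).round(1)[:,:2].tolist())
print('fin top scene',ray('scene',A([[378,247],[330,293]]),40).round(1)[:,:2].tolist())
print(env.camera_params('wrist')['hand_eye'])
E
```

```text
tray scene (array([565.8, -83.9]), np.float64(100.15), [[2.0, 1.6], [0.8, -1.3], [0.8, -5.2], [-3.6, 5.0]])
tray side (array([559.6, -79.2]), np.float64(101.04), [[1.5, 3.0], [2.1, -1.4], [-2.6, -2.4], [-0.9, 0.9]])
both (array([562.7, -81.6]), np.float64(100.59))
shelf [[475.27296695  34.03253235]
 [668.77434298  56.33840687]] (array([572. ,  45.2]), np.float64(96.58), [[0.6, 0.1], [-0.6, -0.1]])
shelf side [[472.65370157  36.43167147]
 [665.95286776  59.67250458]] (array([569.3,  48.1]), np.float64(96.86), [[0.6, 0.1], [-0.6, -0.1]])
nose/tail scene [[543.2, -387.2], [520.7, -429.0]] side [[542.8, -388.2], [522.9, -433.2]]
fin top scene [[577.3, -141.3], [589.7, -209.9]]
[[ 9.99998937e-01  1.13635568e-04 -1.45381962e-03  1.44287016e+00]
 [-2.92531842e-04 -9.61061131e-01 -2.76335697e-01 -7.82398350e+01]
 [-1.42861109e-03  2.76335829e-01 -9.61060076e-01 -1.71339300e+02]
 [ 0.00000000e+00  0.00000000e+00  0.00000000e+00  1.00000000e+00]]
```

```bash
cat >> h.py <<'E'
def go(x,y,z,yaw):
    "shift in tool axes (m) and roll for TCP target; tool down"
    T=tool(); d=T[:3,:3].T@(np.array([x,y,z])-T[:3,3])
    yw=env.state()['ee_rot'][2]; r=-((yaw-yw+90)%180-90)
    print('shift m',(d/1000).round(4).tolist(),'roll',round(r,2),'yaw now',round(yw,2)); return d
def st():
    s=env.state(); print(round(s['time_s'],2),np.round(s['ee_pos'],1),np.round(s['ee_rot'],2),'F',np.round(s['force'],1),'w',round(s['gripper_width'],1),'q',np.round(s['qpos'],0))
E
python3 -c "
from h import *
go(532,-411,115,-26)"
```

```text
shift m [0.0319, -0.2901, 0.0983] roll -37.26 yaw now -63.26
```

```bash
python3 -m pendant '[{"xyz":[0.005,-0.05,0.017],"roll":-7,"jaw":0},{"xyz":[0.011,-0.1,0.034],"roll":-15,"jaw":0},{"xyz":[0.017,-0.15,0.051],"roll":-23,"jaw":0},{"xyz":[0.022,-0.2,0.068],"roll":-31,"jaw":0},{"xyz":[0.028,-0.25,0.085],"roll":-37.2,"jaw":0.3},{"xyz":[0.032,-0.29,0.098],"roll":-37.2,"jaw":0.4},{"xyz":[0.032,-0.29,0.098],"roll":-37.2,"jaw":0.4},{"xyz":[0.032,-0.29,0.098],"roll":-37.2,"jaw":0.4}]' 20
python3 - <<'E'
from h import *
st(); cv2.imwrite('pics/w1.png',grab('wrist')); st()
im=load('wrist')['im'];P=cloud('wrist')
hsv=cv2.cvtColor(im,cv2.COLOR_BGR2HSV); m=((hsv[...,1]>90)&(hsv[...,0]>8)&(hsv[...,0]<35)&(P[...,2]>3)&(P[...,2]<25)).astype(np.uint8)
n,l,s,c=cv2.connectedComponentsWithStats(m); print(s[1:][s[1:,4]>200])
i=1+s[1:,4].argmax(); W=P[l==i]; ctr=np.nanmean(W,0); print(ctr,np.nanpercentile(W[:,2],[5,50,95]))
u,sv,v=np.linalg.svd((W-ctr)[:,:2],full_matrices=False); v=v[0]*np.sign(v[0][1]); t=(W-ctr)[:,:2]@v; o=(W-ctr)[:,:2]@[-v[1],v[0]]
print('axis',np.degrees(np.arctan2(v[1],v[0])),t.min(),t.max(),o.min(),o.max())
for a in range(-28,28,4):
    k=(t>=a)&(t<a+4); print(a,k.sum(),(o[k].min().round(1),o[k].max().round(1),W[k,2].max().round(1)) if k.any() else '')
E
```

```text
time_s: 1.15
ee_pos: [531.5, -411.7, 115.8]
ee_rot: [180.0, 0.1, -26.0]
force: [0.3, 0.3, 0.4]
gripper_width: 55.5
1.15 [ 531.5 -411.7  115.8] [ 1.7997e+02  5.0000e-02 -2.6040e+01] F [0.3 0.3 0.4] w 55.5 q [-39.  31.  84.  -0.  65. -13.]
1.2 [ 531.3 -412.1  116.2] [ 1.7997e+02  1.0000e-02 -2.6090e+01] F [ 0.6 -0.   0.6] w 55.0 q [-39.  31.  84.  -0.  65. -13.]
[[309 172  21  48 854]]
[ 533.75034713 -411.89431137   16.60761215] [11.5134283  17.31703694 19.60455095]
axis 62.25906973909818 -22.88177024155986 22.927210253521054 -10.122453928887245 9.722912664829655
-28 0 
-24 39 (np.float64(-6.9), np.float64(7.0), np.float64(19.8))
-20 68 (np.float64(-9.9), np.float64(9.2), np.float64(20.2))
-16 80 (np.float64(-9.7), np.float64(9.2), np.float64(20.4))
-12 76 (np.float64(-9.6), np.float64(9.3), np.float64(20.5))
-8 80 (np.float64(-9.4), np.float64(9.4), np.float64(19.8))
-4 76 (np.float64(-9.2), np.float64(9.5), np.float64(20.4))
0 85 (np.float64(-10.1), np.float64(9.6), np.float64(20.1))
4 90 (np.float64(-9.9), np.float64(9.7), np.float64(20.3))
8 89 (np.float64(-9.8), np.float64(9.7), np.float64(20.8))
12 60 (np.float64(-6.6), np.float64(7.0), np.float64(19.3))
16 60 (np.float64(-6.5), np.float64(7.0), np.float64(18.9))
20 51 (np.float64(-6.3), np.float64(6.2), np.float64(18.4))
24 0
```

View pics/w1.png

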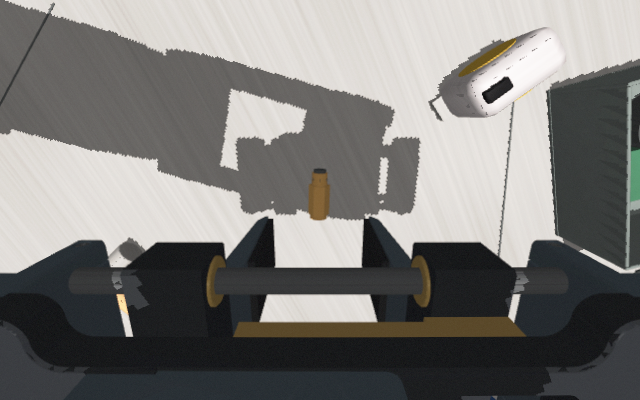

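The view shows the diffuser lengthwise at (319,195) between the fingers with its dark nose up at (320,171), so it points at yaw 62°. The sizes match the given ones: 19 mm wide and 46+ mm of visible brass. Next: descend onto the hex middle.

```bash
python3 -c "
from h import *
go(531.9,-415,4,-27.7)"
```

```text
shift m [0.0019, 0.0023, 0.1122] roll 1.61 yaw now -26.09
```

```bash
python3 -m pendant '[{"xyz":[0.001,0.001,0.025],"roll":1.6,"jaw":0.4},{"xyz":[0.0019,0.0023,0.05],"roll":1.6,"jaw":0.4},{"xyz":[0.0019,0.0023,0.075],"roll":1.6,"jaw":0.4},{"xyz":[0.0019,0.0023,0.095],"roll":1.6,"jaw":0.4},{"xyz":[0.0019,0.0023,0.107],"roll":1.6,"jaw":0.4},{"xyz":[0.0019,0.0023,0.112],"roll":1.6,"jaw":0.4},{"xyz":[0.0019,0.0023,0.112],"roll":1.6,"jaw":0.9},{"xyz":[0.0019,0.0023,0.112],"roll":1.6,"jaw":0.9}]' 25; python3 -c "
from h import *
st()
go(580,-80,130,6.7)"
```

```text
time_s: 2.2
ee_pos: [533.3, -414.9, 4.9]
ee_rot: [180.0, -0.1, -27.7]
force: [0.3, -0.3, -0.7]
gripper_width: 37.6
2.2 [ 533.3 -414.9    4.9] [ 1.7998e+02 -9.0000e-02 -2.7660e+01] F [ 0.3 -0.3 -0.7] w 37.6 q [-39.  37.  90.  -0.  53. -11.]
shift m [-0.1139, -0.3183, -0.1254] roll -34.36 yaw now -27.66
```

```bash
python3 -m pendant '[{"xyz":[0,0,0],"roll":0,"jaw":0.9},{"xyz":[0,0,0],"roll":0,"jaw":0.9},{"xyz":[0,0,0],"roll":0,"jaw":0.9},{"xyz":[0,0,0],"roll":0,"jaw":0.9},{"xyz":[0,0,-0.02],"roll":0,"jaw":0.9},{"xyz":[0,0,-0.06],"roll":0,"jaw":0.9},{"xyz":[0,0,-0.11],"roll":0,"jaw":0.9},{"xyz":[0,0,-0.14],"roll":0,"jaw":0.9}]'; python3 -c "
from h import *
st()
go(585,-170,200,-54)"
```

```text
time_s: 3.2
ee_pos: [533.6, -415.0, 146.4]
ee_rot: [180.0, -0.2, -27.7]
force: [-1.1, -0.4, -0.7]
gripper_width: 19.7
3.2 [ 533.6 -415.   146.4] [179.96  -0.18 -27.65] F [-1.1 -0.4 -0.7] w 19.7 q [-39.  30.  81.  -0.  69. -11.]
shift m [-0.068, -0.2409, -0.054] roll 26.35 yaw now -27.65
```

```bash
python3 -c "
from h import *
go(575,-100,220,10.6)"
```

```text
shift m [-0.1093, -0.2982, -0.0741] roll -38.25 yaw now -27.65
```

```bash
python3 -m pendant '[{"xyz":[-0.015,-0.04,-0.025],"roll":-8,"jaw":0.9},{"xyz":[-0.035,-0.095,-0.05],"roll":-16,"jaw":0.9},{"xyz":[-0.055,-0.15,-0.074],"roll":-24,"jaw":0.9},{"xyz":[-0.075,-0.205,-0.074],"roll":-32,"jaw":0.9},{"xyz":[-0.095,-0.26,-0.074],"roll":-38.2,"jaw":0.9},{"xyz":[-0.109,-0.298,-0.074],"roll":-38.2,"jaw":0.9},{"xyz":[-0.109,-0.298,-0.074],"roll":-38.2,"jaw":0.9},{"xyz":[-0.109,-0.298,-0.074],"roll":-38.2,"jaw":0.9}]'
python3 - <<'E'
from h import *
st(); cv2.imwrite('pics/w2.png',grab('wrist')); st()
E
```

```text
time_s: 4.2
ee_pos: [574.5, -100.3, 217.7]
ee_rot: [180.0, 0.0, 10.6]
force: [-0.3, -0.4, -0.6]
gripper_width: 19.7
4.2 [ 574.5 -100.3  217.7] [1.7997e+02 3.0000e-02 1.0570e+01] F [-0.3 -0.4 -0.6] w 19.7 q [-11.  19.  88.  -0.  73. -22.]
4.25 [ 574.5 -100.8  217.7] [1.7997e+02 2.0000e-02 1.0510e+01] F [-0.4  0.2 -0.7] w 19.6 q [-11.  19.  88.  -0.  73. -22.]
```

View pics/w2.png

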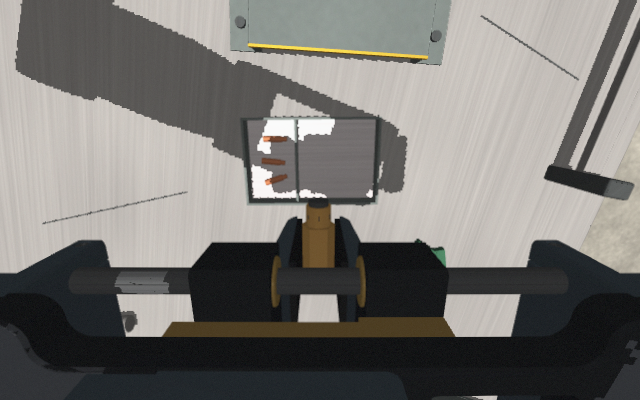

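The view shows the diffuser held lengthwise at (318,235), nose up. The tray rim spans (243,118) to (379,203), with the empty compartment on the right around (338,160), and the yellow front edge runs from (248,45) to (428,58).

```bash
python3 - <<'E'
from h import *
im=load('wrist')['im'];P=cloud('wrist')
hsv=cv2.cvtColor(im,cv2.COLOR_BGR2HSV)
sub=np.zeros(im.shape[:2],bool); sub[105:215,225:395]=1
m=sub&(P[...,2]>23)&(P[...,2]<31); m[195:,295:345]=0
W=P[m][:,:2].astype(np.float32); print(m.sum(),np.median(P[m][:,2]),'table z',np.nanmedian(P[230:240,120:200,2]))
r=cv2.minAreaRect(W); print(r)
# trimmed edges: fit rim as percentile lines
y=(hsv[...,1]>150)&(hsv[...,0]>18)&(hsv[...,0]<35); y[80:]=0; v,u=np.nonzero(y); print('yellow px',len(u))
for z in(38,40):
    Q=ray('wrist',np.c_[u,v],z)[:,:2]; c=Q.mean(0); d=np.linalg.svd(Q-c)[2][0]; t=(Q-c)@d
    e=[c+d*t.min(),c+d*t.max()]; print(z,np.round(e,1).tolist(),'mid',((e[0]+e[1])/2).round(1),'len',np.ptp(t).round(1),'normal yaw',np.degrees(np.arctan2(d[1],d[0])).round(2)+90)
print('cloud yellow',np.nanmedian(P[y],0))
s=(P[...,2]>33)&(P[...,2]<46); s[60:]=0; print('canopy z',np.median(P[s][:,2]),P[s].min(0),P[s].max(0))
# tray edges by plane-26 pixels
E=ray('wrist',[[242,118],[379,117],[379,204],[247,204]],26)[:,:2]; print(E.round(1).tolist(),fit(np.array([[55,85],[55,-85],[-55,-85],[-55,85]]),E))
d=env.state(); 
E
```

```text
1118 26.6362574779086 table z 0.5816524255357081
((563.7113037109375, -84.3203353881836), (170.16836547851562, 109.95314025878906), 11.210775375366211)
yellow px 663
38 [[472.8, 32.1], [667.9, 56.0]] mid [570.3  44.1] len 196.6 normal yaw 96.99
40 [[473.3, 31.8], [667.3, 55.6]] mid [570.3  43.7] len 195.5 normal yaw 96.99
cloud yellow [569.13636825  43.49103691  40.44884199]
canopy z 40.39257901145575 [467.79452455  30.69204981  33.28713759] [881.80838127 135.6461792   45.94310101]
[[472.2, -46.4], [633.4, -15.2], [659.6, -121.3], [490.9, -152.8]] (array([564. , -83.9]), np.float64(101.11), [[2.2, -0.1], [-3.4, -1.6], [1.6, 0.2], [-0.4, 1.5]])
```

```bash
python3 -c "
from h import *
go(595,-80,10,11.2)"
```

```text
shift m [0.024, -0.0168, 0.2077] roll -0.69 yaw now 10.51
```

```bash
python3 -m pendant '[{"xyz":[0.01,-0.008,0.02],"roll":-0.7,"jaw":0.9},{"xyz":[0.02,-0.014,0.06],"roll":-0.7,"jaw":0.9},{"xyz":[0.024,-0.0168,0.1],"roll":-0.7,"jaw":0.9},{"xyz":[0.024,-0.0168,0.135],"roll":-0.7,"jaw":0.9},{"xyz":[0.024,-0.0168,0.165],"roll":-0.7,"jaw":0.9},{"xyz":[0.024,-0.0168,0.19],"roll":-0.7,"jaw":0.9},{"xyz":[0.024,-0.0168,0.2],"roll":-0.7,"jaw":0.9},{"xyz":[0.024,-0.0168,0.2],"roll":-0.7,"jaw":0.9}]'; python3 -c "
from h import *
st()
go(595,-80,8.5,11.2)"
```

```text
time_s: 5.25
ee_pos: [595.0, -79.9, 17.6]
ee_rot: [-180.0, 0.0, 11.2]
force: [-0.3, -0.1, -0.3]
gripper_width: 19.7
5.25 [595.  -79.9  17.6] [-1.7999e+02  4.0000e-02  1.1180e+01] F [-0.3 -0.1 -0.3] w 19.7 q [ -9.  31. 100.  -0.  49. -20.]
shift m [-0.0, 0.0001, 0.0091] roll -0.02 yaw now 11.18
```

```bash
python3 -m pendant '[{"xyz":[0,0,0.003],"roll":0,"jaw":0.9},{"xyz":[0,0,0.006],"roll":0,"jaw":0.9},{"xyz":[0,0,0.008],"roll":0,"jaw":0.9},{"xyz":[0,0,0.0088],"roll":0,"jaw":0.9},{"xyz":[0,0,0.0088],"roll":0,"jaw":0.9},{"xyz":[0,0,0.0088],"roll":0,"jaw":0.9},{"xyz":[0,0,0.0088],"roll":0,"jaw":0.9},{"xyz":[0,0,0.0088],"roll":0,"jaw":0.9}]'
```

```text
time_s: 6.25
ee_pos: [595.2, -79.0, 9.2]
ee_rot: [180.0, -0.0, 11.2]
force: [-0.8, -0.4, -1.6]
gripper_width: 19.3
```

```bash
python3 -m pendant '[{"xyz":[0,0,0.0006],"roll":0,"jaw":0.9},{"xyz":[0,0,0.0012],"roll":0,"jaw":0.9},{"xyz":[0,0,0.0014],"roll":0,"jaw":0.8},{"xyz":[0,0,0.0014],"roll":0,"jaw":0.7},{"xyz":[0,0,0.0014],"roll":0,"jaw":0.6},{"xyz":[0,0,0.0014],"roll":0,"jaw":0.55},{"xyz":[0,0,0.0014],"roll":0,"jaw":0.55},{"xyz":[0,0,0.0014],"roll":0,"jaw":0.55}]'; python3 -c "
from h import *
st()
import math
x,y,a=563.7,-84.3,math.radians(101.2)
fx,fy=x-105*math.cos(a),y-105*math.sin(a);print('fin',fx,fy)
go(fx,fy,150,11.2)"
```

```text
time_s: 7.25
ee_pos: [595.2, -79.0, 7.8]
ee_rot: [180.0, -0.0, 11.2]
force: [0.7, 0.7, -0.7]
gripper_width: 40.7
7.25 [595.2 -79.    7.8] [179.99  -0.    11.25] F [ 0.7  0.7 -0.7] w 40.7 q [ -9.  32. 101.  -0.  47. -20.]
fin 584.0946068780971 -187.3002913116651
shift m [-0.032, 0.104, -0.1422] roll 0.05 yaw now 11.25
```

```bash
python3 -m pendant '[{"xyz":[0,0,-0.02],"roll":0,"jaw":0.55},{"xyz":[0,0,-0.06],"roll":0,"jaw":0.55},{"xyz":[0,0,-0.1],"roll":0,"jaw":0.5},{"xyz":[-0.01,0.03,-0.14],"roll":0,"jaw":0.4},{"xyz":[-0.02,0.07,-0.142],"roll":0,"jaw":0.35},{"xyz":[-0.032,0.104,-0.142],"roll":0,"jaw":0.35},{"xyz":[-0.032,0.104,-0.142],"roll":0,"jaw":0.35},{"xyz":[-0.032,0.104,-0.142],"roll":0,"jaw":0.35}]'
python3 - <<'E'
from h import *
st(); cv2.imwrite('pics/w3.png',grab('wrist')); st()
im=load('wrist')['im'];P=cloud('wrist'); hsv=cv2.cvtColor(im,cv2.COLOR_BGR2HSV)
o=(hsv[...,1]>150)&(hsv[...,0]<16)&(P[...,2]>36)&(P[...,2]<46)
W=P[o][:,:2]; print('fin top',o.sum(),cv2.minAreaRect(W.astype(np.float32)))
sub=(abs(P[...,0]-564)<105)&(abs(P[...,1]+84)<90)
m=sub&(P[...,2]>23.5)&(P[...,2]<30)&(hsv[...,1]<110)
print('tray',m.sum(),cv2.minAreaRect(P[m][:,:2].astype(np.float32)))
b=sub&(hsv[...,1]>90)&(P[...,2]>8)&(P[...,2]<27)&(P[...,0]>550); W=P[b]; print('diff',b.sum(),np.nanmedian(W,0),np.percentile(W[:,2],[5,95]) if b.any() else '')
E
```

```text
time_s: 8.25
ee_pos: [583.9, -186.8, 149.6]
ee_rot: [-180.0, 0.0, 11.2]
force: [-1.0, -0.1, -0.6]
gripper_width: 59.4
8.25 [ 583.9 -186.8  149.6] [-1.7996e+02  1.0000e-02  1.1230e+01] F [-1.  -0.1 -0.6] w 59.4 q [-19.  24.  90.   0.  66. -30.]
8.3 [ 584.  -186.4  149.6] [-1.7997e+02  1.0000e-02  1.1270e+01] F [-0.1 -0.4 -0.1] w 59.2 q [-19.  24.  90.   0.  66. -30.]
fin top 939 ((581.0775146484375, -173.7115478515625), (12.359756469726562, 72.80518341064453), 10.857636451721191)
tray 2480 ((563.252685546875, -84.13571166992188), (170.37857055664062, 111.78683471679688), 11.25123405456543)
diff 914 [594.360036   -78.38799376  20.27114243] [14.77497262 22.46006473]
```

View pics/w3.png

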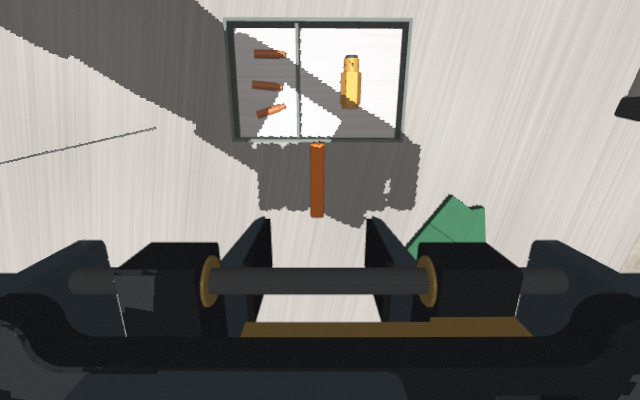

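The diffuser lies flat in the empty compartment at (350,82), measured at (594,-78) and top about 21 mm, as it should be on the 3 mm floor. The fin is straight ahead at (317,180), and its pose agrees with the tray fit within 2 mm. The gusset is at (450,230), on the right.

```bash
python3 - <<'E'
from h import *
go(583.5,-187,12,11.2)
P=cloud('wrist');im=load('wrist')['im'];hsv=cv2.cvtColor(im,cv2.COLOR_BGR2HSV)
g=(hsv[...,0]>45)&(hsv[...,0]<90)&(hsv[...,1]>80)&(P[...,2]>3)&(P[...,2]<20)
G=P[g][:,:2]-[583.5,-187]; a=np.radians(11.2); ax=np.array([np.cos(a),np.sin(a)])
k=abs(G@[-ax[1],ax[0]])<25; print('gusset nearest along jaw axis',(G@ax)[k].min() if k.any() else None,(G@ax).min())
E
```

```text
shift m [-0.0005, 0.0006, 0.1376] roll 0.07 yaw now 11.27
gusset nearest along jaw axis 138.96053041438708 103.8382730622423
```

```bash
python3 -m pendant '[{"xyz":[0,0,0.025],"roll":0,"jaw":0.45},{"xyz":[-0.0005,0.0006,0.055],"roll":0,"jaw":0.45},{"xyz":[-0.0005,0.0006,0.085],"roll":0,"jaw":0.45},{"xyz":[-0.0005,0.0006,0.11],"roll":0,"jaw":0.45},{"xyz":[-0.0005,0.0006,0.13],"roll":0,"jaw":0.45},{"xyz":[-0.0005,0.0006,0.1376],"roll":0,"jaw":0.45},{"xyz":[-0.0005,0.0006,0.1376],"roll":0,"jaw":0.6},{"xyz":[-0.0005,0.0006,0.1376],"roll":0,"jaw":0.7}]' 15
python3 -m pendant '[{"xyz":[0,0,0],"roll":0,"jaw":0.75},{"xyz":[0,0,0],"roll":0,"jaw":0.8},{"xyz":[0,0,0],"roll":0,"jaw":0.85},{"xyz":[0,0,0],"roll":0,"jaw":0.9},{"xyz":[0,0,0],"roll":0,"jaw":0.95},{"xyz":[0,0,0],"roll":0,"jaw":0.95},{"xyz":[0,0,0],"roll":0,"jaw":0.95},{"xyz":[0,0,0],"roll":0,"jaw":0.95}]' 50
python3 -c "
from h import *
st()
go(591,-124.9,11.5,7.0)"
```

```text
time_s: 9.3
ee_pos: [584.4, -187.9, 13.1]
ee_rot: [179.9, -0.1, 11.3]
force: [-1.0, -0.4, -0.8]
gripper_width: 33.0
time_s: 10.3
ee_pos: [583.3, -188.1, 12.4]
ee_rot: [180.0, 0.0, 11.2]
force: [-4.0, -1.3, 5.4]
gripper_width: 13.8
10.3 [ 583.3 -188.1   12.4] [1.7999e+02 4.0000e-02 1.1250e+01] F [-4.  -1.3  5.4] w 13.8 q [-19.  32.  99.  -0.  49. -30.]
shift m [0.0199, -0.0605, 0.0009] roll 4.25 yaw now 11.25
```

```bash
python3 -m pendant '[{"xyz":[0.001,-0.003,0],"roll":0.2,"jaw":0.95},{"xyz":[0.004,-0.011,0],"roll":0.8,"jaw":0.95},{"xyz":[0.008,-0.022,0],"roll":1.6,"jaw":0.95},{"xyz":[0.012,-0.034,0],"roll":2.5,"jaw":0.95},{"xyz":[0.016,-0.046,0],"roll":3.4,"jaw":0.95},{"xyz":[0.0185,-0.055,0],"roll":4,"jaw":0.95},{"xyz":[0.0199,-0.0605,0],"roll":4.25,"jaw":0.95},{"xyz":[0.0199,-0.0605,0],"roll":4.25,"jaw":0.95}]'
python3 - <<'E'
from h import *
st(); cv2.imwrite('pics/w4.png',grab('wrist')); st()
im=load('wrist')['im'];P=cloud('wrist'); hsv=cv2.cvtColor(im,cv2.COLOR_BGR2HSV)
sub=(abs(P[...,0]-578)<105)&(P[...,1]<45)&(P[...,1]>-88)
m=sub&(P[...,2]>23.5)&(P[...,2]<30)&(hsv[...,1]<110)
r=cv2.minAreaRect(P[m][:,:2].astype(np.float32)); print('tray',m.sum(),r,np.median(P[m][:,2]))
y=(hsv[...,1]>120)&(hsv[...,0]>18)&(hsv[...,0]<35)&(P[...,2]>33)&(P[...,1]>15); v,u=np.nonzero(y); print('yellow',len(u))
if len(u)>50:
    Q=ray('wrist',np.c_[u,v],40)[:,:2]; c=Q.mean(0); d=np.linalg.svd(Q-c)[2][0]; t=(Q-c)@d
    e=[c+d*t.min(),c+d*t.max()]; print(np.round(e,1).tolist(),'len',np.ptp(t).round(1),np.degrees(np.arctan2(d[1],d[0]))+90)
E
```

```text
time_s: 11.3
ee_pos: [592.3, -124.9, 12.4]
ee_rot: [179.9, -0.1, 7.1]
force: [0.1, -2.1, 2.6]
gripper_width: 13.7
11.3 [ 592.3 -124.9   12.4] [ 1.7994e+02 -9.0000e-02  7.0500e+00] F [ 0.1 -2.1  2.6] w 13.7 q [-13.  32. 100.  -0.  48. -20.]
11.35 [ 592.2 -124.9   12.4] [ 1.7996e+02 -9.0000e-02  7.0400e+00] F [ 0.1 -1.5  3.3] w 13.6 q [-13.  32. 100.  -0.  48. -20.]
tray 4787 ((581.9681396484375, -36.2132568359375), (171.51235961914062, 79.50489044189453), 7.136620044708252) 26.374009457870983
yellow 0
```

View pics/w4.png

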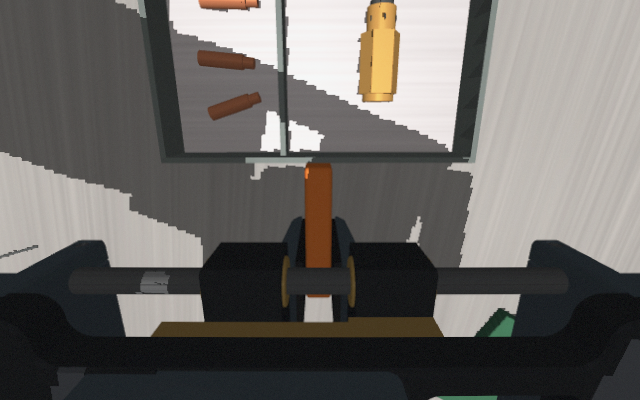

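The tray is flat, the diffuser is at (378,55) still in the right-hand compartment, and the fin is centred in the fingers. Tray yaw measures 97.1 against 97.0 for the shelf, and it sits about 1.9 mm too far right. I'll correct that and go in.

```bash
python3 -m pendant '[{"xyz":[-0.001,-0.002,0],"roll":0,"jaw":0.95},{"xyz":[-0.0018,-0.009,0],"roll":0,"jaw":0.95},{"xyz":[-0.0018,-0.018,0],"roll":0,"jaw":0.95},{"xyz":[-0.0018,-0.027,0],"roll":0,"jaw":0.95},{"xyz":[-0.0018,-0.036,0],"roll":0,"jaw":0.95},{"xyz":[-0.0018,-0.045,0],"roll":0,"jaw":0.95},{"xyz":[-0.0018,-0.052,0],"roll":0,"jaw":0.95},{"xyz":[-0.0018,-0.056,0],"roll":0,"jaw":0.95}]'
cat >> h.py <<'E'
def sh():
    s=env.state(); a=np.radians(97.0); x=np.array([np.cos(a),np.sin(a)]); y=np.array([-x[1],x[0]])
    p=np.array(s['ee_pos'][:2])-[570.3,43.8]; f=np.array(s['force'])
    print('t',round(s['time_s'],2),'tray x',round(p@x+105.8,1),'lat',round(p@y,1),'z',round(s['ee_pos'][2],1),'yaw',round(s['ee_rot'][2],2),'Fx(push reaction)',round(f[:2]@x,1),'Fy',round(f[:2]@y,1),'Fz',round(f[2],1),'tz',np.round(s['torque'],2))
E
python3 -c "
from h import *
sh()"
```

```text
time_s: 12.35
ee_pos: [583.5, -70.0, 12.4]
ee_rot: [179.9, -0.1, 7.0]
force: [0.5, -5.0, 2.7]
gripper_width: 14.0
t 12.35 tray x -8.8 lat 0.8 z 12.4 yaw 7.01 Fx(push reaction) -5.0 Fy 0.1 Fz 2.7 tz [-0.71  0.14  0.03]
```

```bash
python3 -m pendant '[{"xyz":[0,-0.003,0],"roll":0,"jaw":0.95},{"xyz":[0,-0.006,0],"roll":0,"jaw":0.95},{"xyz":[0,-0.009,0],"roll":0,"jaw":0.95},{"xyz":[0,-0.012,0],"roll":0,"jaw":0.95},{"xyz":[0,-0.014,0],"roll":0,"jaw":0.95},{"xyz":[0,-0.016,0],"roll":0,"jaw":0.95},{"xyz":[0,-0.018,0],"roll":0,"jaw":0.95},{"xyz":[0,-0.02,0],"roll":0,"jaw":0.95}]'; python3 -c "
from h import *
sh()"
python3 -m pendant '[{"xyz":[0,-0.001,0],"roll":0,"jaw":0.95},{"xyz":[0,-0.002,0],"roll":0,"jaw":0.95},{"xyz":[0,-0.003,0],"roll":0,"jaw":0.95},{"xyz":[0,-0.004,0],"roll":0,"jaw":0.95},{"xyz":[0,-0.005,0],"roll":0,"jaw":0.95},{"xyz":[0,-0.006,0],"roll":0,"jaw":0.95},{"xyz":[0,-0.007,0],"roll":0,"jaw":0.95},{"xyz":[0,-0.008,0],"roll":0,"jaw":0.95}]'; python3 -c "
from h import *
sh()"
```

```text
time_s: 13.35
ee_pos: [581.1, -50.4, 12.4]
ee_rot: [179.9, -0.1, 7.0]
force: [-0.5, -6.3, 3.5]
gripper_width: 13.6
t 13.35 tray x 10.9 lat 0.8 z 12.4 yaw 6.99 Fx(push reaction) -6.2 Fy 1.3 Fz 3.5 tz [-0.78  0.14  0.05]
time_s: 14.35
ee_pos: [580.1, -42.5, 12.4]
ee_rot: [179.9, -0.1, 7.0]
force: [0.5, -5.5, 3.3]
gripper_width: 13.4
t 14.35 tray x 18.9 lat 0.8 z 12.4 yaw 6.99 Fx(push reaction) -5.5 Fy 0.1 Fz 3.3 tz [-0.81  0.13 -0.02]
```

```bash
for i in 1 2; do python3 -m pendant '[{"xyz":[0,-0.0006,0],"roll":0,"jaw":0.95},{"xyz":[0,-0.0012,0],"roll":0,"jaw":0.95},{"xyz":[0,-0.0018,0],"roll":0,"jaw":0.95},{"xyz":[0,-0.0024,0],"roll":0,"jaw":0.95},{"xyz":[0,-0.003,0],"roll":0,"jaw":0.95},{"xyz":[0,-0.0036,0],"roll":0,"jaw":0.95},{"xyz":[0,-0.0043,0],"roll":0,"jaw":0.95},{"xyz":[0,-0.005,0],"roll":0,"jaw":0.95}]' >/dev/null; python3 -c "
from h import *
sh()"; done
```

```text
t 15.35 tray x 22.8 lat 0.8 z 12.4 yaw 7.02 Fx(push reaction) -11.9 Fy -0.3 Fz 3.0 tz [-1.33  0.2  -0.04]
t 16.35 tray x 27.2 lat 0.7 z 12.4 yaw 7.02 Fx(push reaction) -12.3 Fy -0.4 Fz 2.9 tz [-1.48  0.08  0.  ]
```

```bash
python3 -m pendant '[{"xyz":[0,-0.0002,0],"roll":0,"jaw":0.95},{"xyz":[0,-0.0004,0],"roll":0,"jaw":0.95},{"xyz":[0,-0.0006,0],"roll":0,"jaw":0.95},{"xyz":[0,-0.0008,0],"roll":0,"jaw":0.95},{"xyz":[0,-0.001,0],"roll":0,"jaw":0.95},{"xyz":[0,-0.0012,0],"roll":0,"jaw":0.95},{"xyz":[0,-0.0014,0],"roll":0,"jaw":0.95},{"xyz":[0,-0.0016,0],"roll":0,"jaw":0.95}]' >/dev/null; python3 -c "
from h import *
sh()"
```

```text
t 17.35 tray x 28.9 lat 0.7 z 12.4 yaw 7.02 Fx(push reaction) -12.0 Fy -0.2 Fz 3.5 tz [-1.39  0.12 -0.  ]
```

```bash
python3 -m pendant '[{"xyz":[0,-0.0001,0],"roll":0,"jaw":0.95},{"xyz":[0,-0.0003,0],"roll":0,"jaw":0.95},{"xyz":[0,-0.0004,0],"roll":0,"jaw":0.95},{"xyz":[0,-0.0005,0],"roll":0,"jaw":0.95},{"xyz":[0,-0.0006,0],"roll":0,"jaw":0.95},{"xyz":[0,-0.0008,0],"roll":0,"jaw":0.95},{"xyz":[0,-0.0009,0],"roll":0,"jaw":0.95},{"xyz":[0,-0.001,0],"roll":0,"jaw":0.95}]' >/dev/null; python3 -c "
from h import *
sh()"
```

```text
t 18.35 tray x 29.9 lat 0.7 z 12.4 yaw 7.02 Fx(push reaction) -12.4 Fy 0.7 Fz 4.1 tz [-1.46  0.09  0.01]
```

```bash
python3 -m pendant '[{"xyz":[0,-0.0001,0],"roll":0,"jaw":0.95},{"xyz":[0,-0.0003,0],"roll":0,"jaw":0.95},{"xyz":[0,-0.0004,0],"roll":0,"jaw":0.95},{"xyz":[0,-0.0005,0],"roll":0,"jaw":0.95},{"xyz":[0,-0.0006,0],"roll":0,"jaw":0.95},{"xyz":[0,-0.0008,0],"roll":0,"jaw":0.95},{"xyz":[0,-0.0009,0],"roll":0,"jaw":0.95},{"xyz":[0,-0.001,0],"roll":0,"jaw":0.95}]' >/dev/null; python3 -c "
from h import *
sh()"
```

```text
t 19.35 tray x 30.9 lat 0.7 z 12.4 yaw 7.02 Fx(push reaction) -12.9 Fy 0.7 Fz 3.7 tz [-1.44  0.11  0.01]
```

```bash
python3 -m pendant '[{"xyz":[0,-0.0001,0],"roll":0,"jaw":0.95},{"xyz":[0,-0.0003,0],"roll":0,"jaw":0.95},{"xyz":[0,-0.0004,0],"roll":0,"jaw":0.95},{"xyz":[0,-0.0005,0],"roll":0,"jaw":0.95},{"xyz":[0,-0.0006,0],"roll":0,"jaw":0.95},{"xyz":[0,-0.0007,0],"roll":0,"jaw":0.95},{"xyz":[0,-0.0008,0],"roll":0,"jaw":0.95},{"xyz":[0,-0.0008,0],"roll":0,"jaw":0.95}]' >/dev/null; python3 -c "
from h import *
sh()"
```

```text
t 20.35 tray x 31.7 lat 0.7 z 12.4 yaw 7.02 Fx(push reaction) -12.6 Fy 0.6 Fz 3.2 tz [-1.41  0.1  -0.02]
```

```bash
python3 -m pendant '[{"xyz":[0,-0.0001,0],"roll":0,"jaw":0.95},{"xyz":[0,-0.0002,0],"roll":0,"jaw":0.95},{"xyz":[0,-0.0003,0],"roll":0,"jaw":0.95},{"xyz":[0,-0.0004,0],"roll":0,"jaw":0.95},{"xyz":[0,-0.0005,0],"roll":0,"jaw":0.95},{"xyz":[0,-0.0006,0],"roll":0,"jaw":0.95},{"xyz":[0,-0.0007,0],"roll":0,"jaw":0.95},{"xyz":[0,-0.0008,0],"roll":0,"jaw":0.95}]' >/dev/null; python3 -c "
from h import *
sh()"
```

```text
t 21.35 tray x 32.5 lat 0.8 z 12.4 yaw 7.01 Fx(push reaction) -12.2 Fy 0.8 Fz 3.2 tz [-1.4   0.11  0.05]
```

```bash
python3 -m pendant '[{"xyz":[0,-0.0001,0],"roll":0,"jaw":0.95},{"xyz":[0,-0.0002,0],"roll":0,"jaw":0.95},{"xyz":[0,-0.0003,0],"roll":0,"jaw":0.95},{"xyz":[0,-0.0004,0],"roll":0,"jaw":0.95},{"xyz":[0,-0.0005,0],"roll":0,"jaw":0.95},{"xyz":[0,-0.0006,0],"roll":0,"jaw":0.95},{"xyz":[0,-0.0006,0],"roll":0,"jaw":0.95},{"xyz":[0,-0.0006,0],"roll":0,"jaw":0.95}]' >/dev/null; python3 -c "
from h import *
sh()"
```

```text
t 22.35 tray x 33.0 lat 0.7 z 12.4 yaw 7.02 Fx(push reaction) -11.8 Fy -0.2 Fz 3.2 tz [-1.54  0.18 -0.04]
```

```bash
python3 -m pendant '[{"xyz":[0,-0.0001,0],"roll":0,"jaw":0.95},{"xyz":[0,-0.0002,0],"roll":0,"jaw":0.95},{"xyz":[0,-0.0003,0],"roll":0,"jaw":0.95},{"xyz":[0,-0.0004,0],"roll":0,"jaw":0.95},{"xyz":[0,-0.0005,0],"roll":0,"jaw":0.95},{"xyz":[0,-0.0006,0],"roll":0,"jaw":0.95},{"xyz":[0,-0.0007,0],"roll":0,"jaw":0.95},{"xyz":[0,-0.0007,0],"roll":0,"jaw":0.95}]' >/dev/null; python3 -c "
from h import *
sh()"
```

```text
t 23.35 tray x 33.1 lat 0.7 z 12.5 yaw 7.04 Fx(push reaction) -14.2 Fy 0.3 Fz 3.7 tz [-1.75  0.12 -0.03]
```

```bash
python3 -m pendant '[{"xyz":[0,-0.0001,0],"roll":0,"jaw":0.95},{"xyz":[0,-0.0002,0],"roll":0,"jaw":0.95},{"xyz":[0,-0.0003,0],"roll":0,"jaw":0.95},{"xyz":[0,-0.0004,0],"roll":0,"jaw":0.95},{"xyz":[0,-0.0005,0],"roll":0,"jaw":0.95},{"xyz":[0,-0.0006,0],"roll":0,"jaw":0.95},{"xyz":[0,-0.0006,0],"roll":0,"jaw":0.95},{"xyz":[0,-0.0006,0],"roll":0,"jaw":0.95}]' >/dev/null; python3 -c "
from h import *
sh()"
```

```text
t 24.35 tray x 33.3 lat 0.7 z 12.5 yaw 7.05 Fx(push reaction) -16.5 Fy -0.0 Fz 3.2 tz [-2.04  0.12 -0.07]
```

```bash
python3 -m pendant '[{"xyz":[0,-0.0002,0],"roll":0,"jaw":0.95},{"xyz":[0,-0.0004,0],"roll":0,"jaw":0.95},{"xyz":[0,-0.0006,0],"roll":0,"jaw":0.95},{"xyz":[0,-0.0008,0],"roll":0,"jaw":0.95},{"xyz":[0,-0.001,0],"roll":0,"jaw":0.95},{"xyz":[0,-0.0012,0],"roll":0,"jaw":0.95},{"xyz":[0,-0.0013,0],"roll":0,"jaw":0.95},{"xyz":[0,-0.0013,0],"roll":0,"jaw":0.95}]' >/dev/null; python3 -c "
from h import *
sh()"
```

```text
t 25.35 tray x 33.6 lat 0.6 z 12.6 yaw 7.08 Fx(push reaction) -19.4 Fy 0.8 Fz 2.7 tz [-2.63  0.07 -0.07]
```

```bash
python3 -m pendant '[{"xyz":[0,-0.0002,0],"roll":0,"jaw":0.95},{"xyz":[0,-0.0004,0],"roll":0,"jaw":0.95},{"xyz":[0,-0.0005,0],"roll":0,"jaw":0.95},{"xyz":[0,-0.0006,0],"roll":0,"jaw":0.95},{"xyz":[0,-0.0007,0],"roll":0,"jaw":0.95},{"xyz":[0,-0.0007,0],"roll":0,"jaw":0.95},{"xyz":[0,-0.0007,0],"roll":0,"jaw":0.95},{"xyz":[0,-0.0007,0],"roll":0,"jaw":0.95}]' >/dev/null; python3 -c "
from h import *
sh()"
python3 -m pendant '[{"xyz":[0,0,0],"roll":0,"jaw":0.95},{"xyz":[0,0,0],"roll":0,"jaw":0.95},{"xyz":[0,0,0],"roll":0,"jaw":0.95},{"xyz":[0,0,0],"roll":0,"jaw":0.95},{"xyz":[0,0,0],"roll":0,"jaw":0.95},{"xyz":[0,0,0],"roll":0,"jaw":0.95},{"xyz":[0,0,0],"roll":0,"jaw":0.95},{"xyz":[0,0,0],"roll":0,"jaw":0.95}]' >/dev/null; python3 -c "
from h import *
sh()"
```

```text
t 26.35 tray x 33.7 lat 0.5 z 12.7 yaw 7.1 Fx(push reaction) -22.5 Fy 2.3 Fz 2.9 tz [-2.98  0.1  -0.12]
t 27.35 tray x 33.7 lat 0.6 z 12.7 yaw 7.1 Fx(push reaction) -21.6 Fy 2.0 Fz 3.7 tz [-2.98  0.07 -0.03]
```

```bash
python3 -m pendant '[{"xyz":[0,0.0004,0],"roll":0,"jaw":0.95},{"xyz":[0,0.0008,0],"roll":0,"jaw":0.95},{"xyz":[0,0.0012,0],"roll":0,"jaw":0.95},{"xyz":[0,0.0016,0],"roll":0,"jaw":0.95},{"xyz":[0,0.002,0],"roll":0,"jaw":0.95},{"xyz":[0,0.0024,0],"roll":0,"jaw":0.95},{"xyz":[0,0.0026,0],"roll":0,"jaw":0.95},{"xyz":[0,0.0026,0],"roll":0,"jaw":0.95}]' >/dev/null; python3 -c "
from h import *
sh()"
```

```text
t 28.35 tray x 33.7 lat 0.6 z 12.4 yaw 7.04 Fx(push reaction) -11.2 Fy -0.4 Fz 2.3 tz [-1.78  0.06  0.02]
```

```bash
python3 -m pendant '[{"xyz":[0,0.0005,0],"roll":0,"jaw":0.95},{"xyz":[0,0.001,0],"roll":0,"jaw":0.95},{"xyz":[0,0.0015,0],"roll":0,"jaw":0.95},{"xyz":[0,0.0019,0],"roll":0,"jaw":0.95},{"xyz":[0,0.0019,0],"roll":0,"jaw":0.95},{"xyz":[0,0.0019,0],"roll":0,"jaw":0.95},{"xyz":[0,0.0019,0],"roll":0,"jaw":0.95},{"xyz":[0,0.0019,0],"roll":0,"jaw":0.95}]' >/dev/null; python3 -c "
from h import *
sh()"
python3 -m pendant '[{"xyz":[0,0,0],"roll":0,"jaw":0.85},{"xyz":[0,0,0],"roll":0,"jaw":0.8},{"xyz":[0,0,0],"roll":0,"jaw":0.7},{"xyz":[0,0,0],"roll":0,"jaw":0.6},{"xyz":[0,0,0],"roll":0,"jaw":0.5},{"xyz":[0,0,0],"roll":0,"jaw":0.5},{"xyz":[0,0,0],"roll":0,"jaw":0.5},{"xyz":[0,0,0],"roll":0,"jaw":0.5}]'; python3 -c "
from h import *
sh()"
```

```text
t 29.35 tray x 33.5 lat 0.8 z 12.4 yaw 7.0 Fx(push reaction) -5.9 Fy 0.1 Fz 3.1 tz [-1.19 -0.02 -0.08]
time_s: 30.35
ee_pos: [577.6, -27.1, 12.2]
ee_rot: [180.0, -0.0, 7.0]
force: [0.3, -0.2, 0.6]
gripper_width: 45.3
t 30.35 tray x 34.5 lat 1.4 z 12.2 yaw 6.99 Fx(push reaction) -0.2 Fy -0.3 Fz 0.6 tz [ 0.01 -0.08 -0.03]
```

Released, with no residual force. Lift straight up, back away, and look.

```bash
python3 -m pendant '[{"xyz":[0,0,-0.015],"roll":0,"jaw":0.5},{"xyz":[0,0,-0.04],"roll":0,"jaw":0.5},{"xyz":[0,0.02,-0.08],"roll":0,"jaw":0.5},{"xyz":[0,0.06,-0.12],"roll":0,"jaw":0.5},{"xyz":[0,0.1,-0.16],"roll":0,"jaw":0.5},{"xyz":[0,0.13,-0.19],"roll":0,"jaw":0.5},{"xyz":[0,0.13,-0.2],"roll":0,"jaw":0.5},{"xyz":[0,0.13,-0.2],"roll":0,"jaw":0.5}]'
python3 - <<'E'
from h import *
a=grab('scene');b=grab('side');w=grab('wrist')
A=cv2.resize(a[150:310,270:430],(400,400),interpolation=cv2.INTER_CUBIC);B=cv2.resize(b[150:290,200:360],(400,350),interpolation=cv2.INTER_CUBIC)
W=w[:200,140:540]; o=np.zeros((600,800,3),np.uint8); o[:400,:400]=A;o[:350,400:]=B;o[400:,:400]=W
cv2.imwrite('pics/fin.png',o)
P=cloud('wrist'); hsv=cv2.cvtColor(w,cv2.COLOR_BGR2HSV)
f=(hsv[...,1]>150)&(hsv[...,0]<16)&(P[...,2]>36)&(P[...,2]<46); r=cv2.minAreaRect(P[f][:,:2].astype(np.float32)); print('fin',r)
t=np.radians(97); x=np.array([np.cos(t),np.sin(t)]);p=np.array(r[0])-[570.3,43.8]; print('tray x',p@x+92.5,'lat',p@[-x[1],x[0]])
print('state',env.state()['force'])
E
```

```text
time_s: 31.35
ee_pos: [593.3, -155.5, 212.8]
ee_rot: [-180.0, -0.1, 7.0]
force: [0.0, 1.2, -1.1]
gripper_width: 45.6
fin ((577.8280639648438, -16.043243408203125), (12.862015724182129, 74.37013244628906), 6.881363868713379)
tray x 32.18537884094561 lat -0.17889413622329473
state [ 0.17196371 -0.07451789  0.68077106]
```

View pics/fin.png

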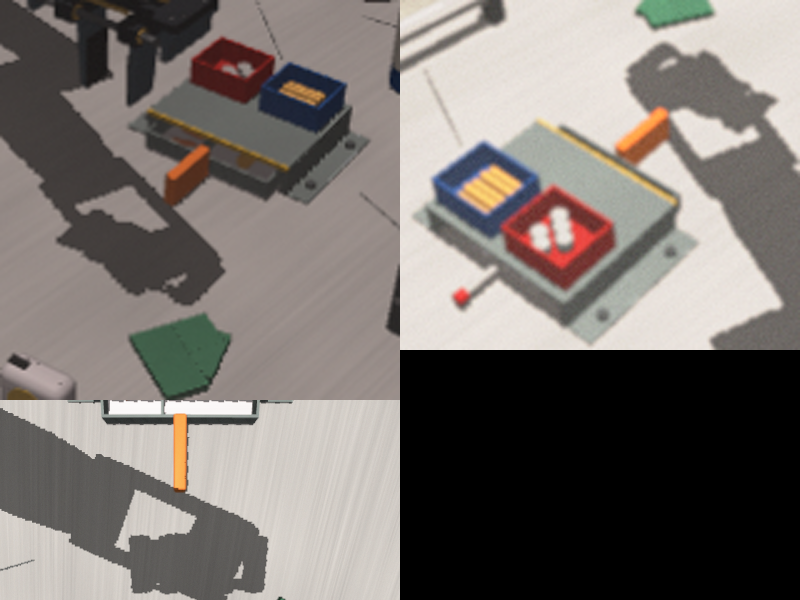

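The tray is in the passage and level, with the fin outside at (185,175) in the scene crop. The canopy and bins are in place, the gusset and tape are undisturbed, and the red rod tip (461,298) has moved out. Last, I'll check the rod's travel and hand in.

```bash
python3 - <<'E'
from h import *
q=ray('side',[[227.3,265.9],[224.4,269.2]],18); print('rod moved mm',np.linalg.norm(q[1]-q[0]).round(1),(q[1]-q[0]).round(1))
s=cv2.imread('pics/scene0.png'); n=load('scene')['im']
for k,(r0,r1,c0,c1) in dict(gusset=(270,312,318,368),tape=(288,328,264,304),can=(132,192,422,456),brush=(130,162,322,380)).items():
    print(k,'max-shift px',np.round(cv2.phaseCorrelate(*[np.float32(cv2.cvtColor(i[r0:r1,c0:c1],cv2.COLOR_BGR2GRAY)) for i in(s,n)])[0],2))
st(); print(env.job_done())
E
```

```text
rod moved mm 11.1 [-3.3 10.6  0. ]
gusset max-shift px [0.   0.41]
tape max-shift px [-0.04  0.01]
can max-shift px [-0.   -0.01]
brush max-shift px [0.3  0.28]
31.5 [ 592.6 -154.8  210.9] [-1.7993e+02  1.5000e-01  7.0700e+00] F [ 0.2 -0.1  0.7] w 45.5 q [-16.  22.  85.   0.  74. -23.]
the job is handed in; nothing more can be done
None
```

I laid the diffuser flat in the empty compartment, then slid the tray by its fin under the shelf until the buffer bottomed. I pressed home, eased off, released and backed away, and handed the job in at 31.5 s.

- **Diffuser:** after release it lay flat in the compartment, with its top at about 21 mm. I last saw it there just before the tray went under the shelf; the final pictures don't show it.
- **Tray position:** the last camera check puts it at shelf x ≈ 32 mm, within the 27–53 mm range. It is off centre by about 0.2 mm and turned by about 0.1°.
- **Push:** the tool force held at about 22 N for around 1.3 s. Sliding friction was about 5.7 N, so the buffer saw roughly 16 N; the highest tool reading was 22.5 N. This depends on friction at the stop being the same as it was while sliding.
- **Bottomed:** the force rose steeply at about x = 33 mm. The red rod moved about 11 mm by eye-read pixels, against 10 mm nominal, which is within reading error.
- **Canopy:** the side force stayed under about 2.3 N, and I saw no sign of contact with the canopy.
- **Other objects:** the tape and can show no shift. The gusset and brush show 0.3–0.4 px, which I put down to changed shadows. I did not compare the hammer, because the arm's shadow fell across that area.

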